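Set the soldering block on the raised stand

ROBOT

A 6-joint arm with a two-finger parallel gripper is mounted at the origin on the work surface. World frame = base frame: x ahead of the robot, y to its left, z up, the work surface at z = 0. Lengths are in m, angles in rad, forces in N, time in s.
With the tool pointing down it reaches from about 0.4 to 0.825 m from the base axis. Payload 7 kg.
Tool frame: the origin (TCP) lies at the very end of the fingers, on their centre line; the grasp point (between the pads) lies 19 mm behind it; z points along the fingers, x is the direction in which the jaws open and shut, and the axes are right-handed (so a half turn about z gives the same grasp; the last joint's range is limited). The gripper opens to 88 mm and grips with 3 to 60 N. Pads are 19 mm wide; open, the fingers measure 130 mm over their backs; the gripper's body (78 mm by 193 mm) begins 47 mm behind the grasp point.
Start: joints at [1.476, 0.359, 0.012, 0, -1.224, -0.288], TCP at [0.252, 0.626, 0.227] pointing down, gripper open.
Joint ranges: [-3.07, 3.07], [-1.43, 2.12], [-1.02, 1.25], [-3.03, 1.67], [-3.05, -0], [-3.03, 3.03]. Speed limits (rad/s): [2.39, 2.39, 3.01, 3.14, 3.14, 3.14].

INTERFACE

Orientations are given as [roll, pitch, yaw] about the fixed x, y, z axes, in that order (R = Rz(yaw) Ry(pitch) Rx(roll)).
In Python, from station import telemetry, grab_frame, arm, regions_of, pinpoint gives the robot as it stands. The module is installed in compiled form; this text tells all that it offers.
- The arm moves only by the shell command python3 -m inch 'ROWS' [FORCE]. ROWS is text: rows parted by semicolons, each of 7 numbers parted by spaces: the opening, from 0 (shut) to 1 (fully open), then the shift along the world's x, y, z in cm, then the turn, a rotation vector about the world's x, y, z in degrees. A call has 1 to 12 rows; each row is the pose to reach, as a shift and turn from the pose measured when the call began; what a row does not reach only later rows make up. A row lasts 1/8 s, in which the tool goes at most 62.5 mm and 10.7 degrees, less where a joint would pass 70% of its speed; a pose out of reach is approached as far as the arm can. A call with a gripper value outside its range is refused whole. The fingers move at their own pace and stop on an object; FORCE is the grip in N (left out, the last holds). Time passes only in rows, so rows that repeat a pose let the fingers close. It gives the time, the measured TCP pose, the force and the opening at its end, in the units of the state.
- telemetry.get_state(): the state, without advancing time (a new reading comes with each control period).
- grab_frame(name): name is "side" or "top" or "wrist"; returns a dict with "pixels" (384x512x3 uint8, red, green, blue), "fx", "fy", "cx", "cy" (pixels), "R" (3x3) and "t" (3): a world point X has camera coordinates R X + t. Camera axes: x right, y down, z forward; pixel columns grow to the right and rows downward; lengths in m; the calibration is good to about 2 mm. A picture is of the moment at which its call begins. There is no depth.
- arm.job_done(): hands the job in, once; it reports no verdict.
Trained networks look in the newest picture that a camera, given by its name, has taken for a name from the list of things; names that differ only in an ending like _2 or _b are one class to them, and where a whole thing is asked for, a point or a joint stands for the part that bears it (a point fixed in the world has none). Each returns a list of dicts, best first, with "p" (0 to 1); they miss things now and then, are a little off and sometimes report something else, mostly with a low value. They report only what shows in the picture. A call takes as long as a camera call. They do not tell look-alikes from the thing itself.
- regions_of(camera, name): "pixels" (384x512 bool, what is visible of it) and "bbox" ([left, top, right, bottom] in pixels, round what is visible of it).
- pinpoint(camera, name): "location" ([column, row] in pixels: a listed point, or the origin of a listed thing).
The state is a dict: "t": time; "q": joint angles; "qd": joint speeds; "joint_efforts": joint torques, N m; "eef_pos": TCP position; "ee_rot": TCP orientation; "force": force on the tool from outside, world axes, zero at the start; "moment": the same for the moment, N m; "width": finger opening in m.
Only numpy, scipy, OpenCV 4.12 (cv2) and the standard library are available. Lean on these libraries where they do the work, as an engineer would, in place of code of your own. Each camera call takes 0.05 s, during which the arm holds its last target. There are 200 camera calls.

TASK

Pick up the white soldering block from the jeweller's bench and set it flat on the narrow bar on top of the raised steel stand, so that the flame can reach under it: dotted face up, centred on the bar, with its long side lying along the bar. Lower it into place rather than dropping it, let go, and leave the black charcoal block and the red-brown firebrick where they lie.

Things in the scene. Friction and masses are not known exactly. Their poses are not given: they have to be found in the camera images.
- block_center (a point): centre of the white ceramic soldering block with rows of small dark dots on its top, a flat rectangular block 110 mm long (its x axis), 55 mm wide (its y axis) and 30 mm high (its z axis, up); the point lies half-way up, 15 mm above its underside. It lies loose and flat on the bench, weighs about 0.13 to 0.25 kg, and can be gripped across its 55 mm width
- stand_top (a point): centre of the upper face of the narrow bar on top of the steel stand, 90 mm above the bench; the bar is 90 mm long (its x axis, level), 36 mm wide (its y axis) and 10 mm thick, flat on top. It is carried by one post 18 mm thick on a dark base plate 100 by 80 mm and 10 mm thick; the stand is fixed to the bench and does not move, but where it is and how it is turned differ from run to run
- charcoal_center (a point): centre of the black charcoal block, loose and lying flat on the bench, the same size and axes as the white block (110 x 55 x 30 mm, point half-way up): to be left alone
- brick_center (a point): centre of the red-brown firebrick, loose and lying flat on the bench, the same size and axes as the white block (110 x 55 x 30 mm, point half-way up): to be left alone
Mind the look-alikes: they are no part of the job. Several things look just like the part that bears stand_top: the one meant starts farthest to the robot's left. Of the things shaped like the part that bears block_center, the white one is meant.

How it is judged:
By the outcome, as a careful person would: the job done as asked, in the order asked, and still so for the second after the job is handed in, with the robot touching nothing.
It also fails if it takes over 34 s, if anything falls off the work surface, if the arm or the gripper's body presses on something with over 40 N, if the wrist force passes 120 N, or if a joint passes its speed limit or range.

## Working session

There is one attempt and no reset: what is moved stays moved. The work goes in short steps, Python scripts to look and compute and a shell command to move; the robot and the scene stay as the last step left them, time stands still between calls to the robot, and variables do not carry over. Pictures are saved under pics/ and viewed, about 8 in all and at most 12, crops included, and the job is handed in when it is done.

```bash
mkdir -p pics
cat > h.py <<'E'
import numpy as np, cv2
from station import telemetry, grab_frame, arm, regions_of, pinpoint
def ray(f,uv,z):
    d=np.array([(uv[0]-f["cx"])/f["fx"],(uv[1]-f["cy"])/f["fy"],1.]); R=np.array(f["R"]);t=np.array(f["t"])
    c=-R.T@t; w=R.T@d; return c+w*(z-c[2])/w[2]
def rect(f,mask,z):
    cs=max(cv2.findContours(mask.astype(np.uint8),0,2)[0],key=cv2.contourArea).reshape(-1,2)
    P=np.array([ray(f,p,z)[:2] for p in cs],np.float32)*1000
    return cv2.minAreaRect(P)
def save(f,n): cv2.imwrite("pics/"+n,cv2.cvtColor(np.asarray(f["pixels"]),cv2.COLOR_RGB2BGR))
E
python3 - <<'E'
from h import *
s=telemetry.get_state();print(s["eef_pos"],s["ee_rot"],s["width"],s["t"])
ims=[]
for c in ["top","side"]:
    f=grab_frame(c); ims.append(f["pixels"])
    print(c,-np.array(f["R"]).T@f["t"])
    for n,z in [("block_center",.015),("stand_top",.09)]:
        for d in pinpoint(c,n): print(" pt",n,round(d["p"],2),np.round(d["location"],1),np.round(ray(f,d["location"],z),3))
        for d in regions_of(c,n): print(" rg",n,round(d["p"],2),d["bbox"],d["pixels"].sum(),np.asarray(f["pixels"])[d["pixels"]].mean(0).round(), rect(f,d["pixels"],z+.015 if z<.05 else z))
im=np.vstack(ims); im=cv2.resize(im,(400,600)) if 0 else np.hstack(ims)
save({"pixels":cv2.resize(im,(800,300),interpolation=cv2.INTER_AREA)},"a.png")
E
```

```text
[0.25196016 0.62570371 0.2256429 ] [-3.14147777e+00 -1.59528900e-03 -1.95370331e+00] 0.08738410594961162 0.0
top [ 0.35497885 -0.04951239  1.00992294]
 pt block_center 0.87 [125.3 169.5] [0.6   0.278 0.015]
 pt block_center 0.8 [183.8 159. ] [0.627 0.145 0.015]
 rg block_center 0.74 [167.9, 132.2, 207.9, 183.6] 1303 [128. 127. 122.] ((625.9764404296875, 133.24842834472656), (60.81903076171875, 115.11825561523438), 75.55962371826172)
 rg block_center 0.6 [108.6, 145.4, 140.5, 196.1] 1314 [75. 45. 92.] ((591.52392578125, 275.984375), (115.25755310058594, 62.01829528808594), 5.881489276885986)
 pt stand_top 0.87 [428.3 225.7] [ 0.474 -0.375  0.09 ]
 pt stand_top 0.83 [349.6 191. ] [ 0.543 -0.218  0.09 ]
 rg stand_top 0.77 [320.5, 169.3, 363.8, 226.1] 1672 [84. 84. 84.] ((526.9000244140625, -199.1276092529297), (100.8896713256836, 75.39207458496094), 19.5109806060791)
 rg stand_top 0.58 [387.9, 206.1, 440.8, 257.7] 1866 [78. 78. 78.] ((460.6455383300781, -342.3172302246094), (92.12864685058594, 85.77942657470703), 22.3355655670166)
side [ 0.03412484 -1.02847162  0.74311471]
 pt block_center 0.82 [232.1 167.3] [0.586 0.255 0.015]
 pt block_center 0.75 [262.7 178.3] [0.643 0.141 0.015]
 rg block_center 0.82 [211.9, 154.2, 250.9, 175.8] 516 [ 85.  42. 112.] ((583.4138793945312, 256.8572998046875), (126.91627502441406, 117.41458129882812), 1.7772363424301147)
 rg block_center 0.58 [242.6, 172.8, 278.3, 186.4] 553 [149. 148. 150.] ((617.2883911132812, 109.32404327392578), (100.74939727783203, 114.41641998291016), 75.15768432617188)
 pt stand_top 0.8 [291.1 222.2] [ 0.54  -0.211  0.09 ]
 pt stand_top 0.74 [297.8 264.9] [ 0.47  -0.359  0.09 ]
 rg stand_top 0.57 [268.9, 251.8, 320.2, 318.9] 1755 [87. 89. 96.] ((445.91058349609375, -411.5782470703125), (168.93255615234375, 104.22644805908203), 23.987167358398438)
```

View pics/a.png

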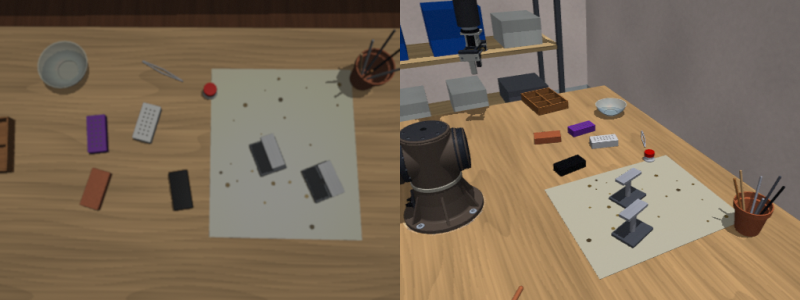

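The right picture (side) and left (top) show the white dotted block at about top (184,158) px, with two stands. The left one, at (350,191) px, is the target. First I move above the block.

```bash
python3 -m inch '1 2 -2.5 0 0 0 0;1 5 -6.5 0 0 0 1;1 9 -11 0 0 0 2;1 13 -16 0 0 0 3;1 17 -21 0 0 0 4;1 21 -26 0 0 0 5;1 25 -31 0 0 0 6;1 29 -36 0 0 0 7;1 33 -41 0 0 0 7.5;1 36 -46 0 0 0 7.5;1 37.8 -48.4 0 0 0 7.5;1 37.8 -48.4 0 0 0 7.5'
python3 - <<'E'
from h import *
f=grab_frame("wrist"); save(f,"b.png")
print(-np.array(f["R"]).T@f["t"])
s=telemetry.get_state();print(s["eef_pos"],s["ee_rot"],s["t"],s["q"])
for d in pinpoint("wrist","block_center"): print(" pt",round(d["p"],2),np.round(d["location"],1),np.round(ray(f,d["location"],.015),4))
for d in regions_of("wrist","block_center"): print(" rg",round(d["p"],2),d["bbox"],d["pixels"].sum(),np.asarray(f["pixels"])[d["pixels"]].mean(0).round(), rect(f,d["pixels"],.03))
E
```

```text
t: 2.0
eef_pos: [0.6309, 0.1386, 0.2262]
ee_rot: [3.141, -0.001, -1.827]
force: [-0.5, 0.2, 0.1]
width: 0.0877
[0.70411867 0.11979173 0.38472509]
[0.63026289 0.13996247 0.22630714] [ 3.14120364e+00 -3.46139491e-04 -1.82562100e+00] 2.05 [ 5.20142092e-01  3.11263563e-01 -5.75654500e-02 -2.66815510e-05
 -1.20248743e+00  7.95839108e-01]
 pt 0.8 [255.2 159.1] [0.6319 0.1349 0.015 ]
 pt 0.73 [143.2 223.5] [0.5915 0.279  0.015 ]
 rg 0.9 [94.6, 170.8, 185.5, 260.0] 3899 [54. 25. 67.] ((596.6912841796875, 275.33331298828125), (111.9078369140625, 65.2256851196289), 7.1264262199401855)
 rg 0.76 [227.8, 108.1, 283.9, 213.4] 5275 [160. 156. 150.] ((631.0994262695312, 135.6251220703125), (54.64651870727539, 110.23757934570312), 75.69779968261719)
```

View pics/b.png

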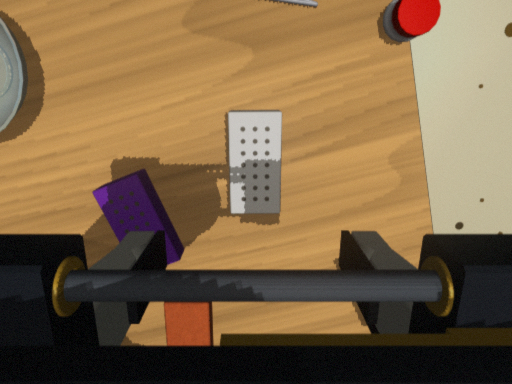

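The wrist view shows the white block at (255,160) px, dotted face up, aligned with the jaws, with clear room on both sides. I go down and grip it.

```bash
python3 -m inch '1 0.1 -0.4 -3 0 0 0.3;1 0.1 -0.4 -7 0 0 0.3;1 0.1 -0.4 -11 0 0 0.3;1 0.1 -0.4 -15 0 0 0.3;1 0.1 -0.4 -18 0 0 0.3;1 0.1 -0.4 -20 0 0 0.3;1 0.1 -0.4 -21.2 0 0 0.3;1 0.1 -0.4 -21.8 0 0 0.3;1 0.1 -0.4 -21.8 0 0 0.3;1 0.1 -0.4 -21.8 0 0 0.3' 25
python3 -m inch '0 0 0 0 0 0 0;0 0 0 0 0 0 0;0 0 0 0 0 0 0;0 0 0 0 0 0 0;0 0 0 0 0 0 0;0 0 0 0 0 0 0;0 0 0 0 0 0 0;0 0 0 0 0 0 0' 25
```

```text
t: 3.4
eef_pos: [0.6312, 0.1381, 0.0095]
ee_rot: [-3.141, 0.001, -1.818]
force: [0.8, 0.1, 0.7]
width: 0.0876
t: 4.4
eef_pos: [0.6311, 0.1377, 0.0096]
ee_rot: [-3.141, 0.0, -1.818]
force: [-0.5, -4.4, 4.0]
width: 0.0548
```

```bash
python3 -m inch '0 0 0 1 0 0 0;0 0 0 3 0 0 0;0 0 0 6 0 0 0;0 0 0 10 0 0 0;0 0 0 14 0 0 0;0 0 0 18 0 0 0;0 0 0 21 0 0 0;0 0 0 23 0 0 0;0 0 0 24 0 0 0;0 0 0 24 0 0 0'
python3 -m inch '0 -1 -2 0 0 0 2;0 -3 -6 0 0 0 6;0 -5 -10 0 0 0 10;0 -7 -14 0 0 0 14;0 -9 -19 0 0 0 18;0 -11 -23 0 0 0 22;0 -13 -27 0 0 0 26;0 -15 -31 0 0 0 30;0 -17 -35 0 0 0 33;0 -18 -38 0 0 0 34;0 -18.5 -39 0 0 0 34;0 -18.5 -39 0 0 0 34'
python3 - <<'E'
from h import *
f=grab_frame("wrist"); save(f,"c.png")
print(-np.array(f["R"]).T@f["t"])
s=telemetry.get_state();print(s["eef_pos"],s["ee_rot"],s["t"],s["width"])
for d in pinpoint("wrist","stand_top"): print(" pt",round(d["p"],2),np.round(d["location"],1),np.round(ray(f,d["location"],.09),4))
for d in regions_of("wrist","stand_top"): print(" rg",round(d["p"],2),d["bbox"],d["pixels"].sum())
E
```

```text
t: 5.65
eef_pos: [0.6312, 0.1381, 0.2499]
ee_rot: [-3.14, 0.001, -1.818]
force: [0.2, 0.7, -2.2]
width: 0.0547
t: 7.15
eef_pos: [0.4457, -0.252, 0.2491]
ee_rot: [-3.141, 0.002, -1.226]
force: [0.4, 0.5, -1.8]
width: 0.0547
[ 0.5168813  -0.2258879   0.40769977]
[ 0.44607808 -0.2515388   0.24928458] [-3.14087352e+00  2.20374687e-03 -1.22501136e+00] 7.2 0.05485963797643966
 pt 0.73 [247.3  58.7] [ 0.5387 -0.2127  0.09  ]
 pt 0.63 [372.6 188.8] [ 0.4691 -0.3654  0.09  ]
 rg 0.85 [214.1, 2.0, 286.2, 111.0] 7564
 rg 0.84 [314.8, 129.8, 391.2, 233.5] 6743
```

View pics/c.png

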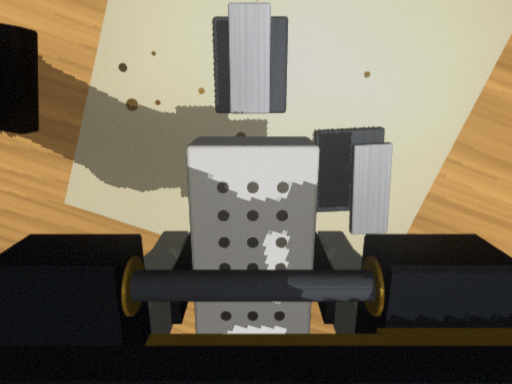

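The view shows the target bar at (250,58) px over its base, well aligned, and the other stand at right. The held block is level in the jaws. I measure the bar and the block's place in the hand.

Run:
```python
from h import *
f=grab_frame("wrist"); s=telemetry.get_state(); p=np.array(s["eef_pos"]);print(p,s["ee_rot"])
g=cv2.cvtColor(np.asarray(f["pixels"]),cv2.COLOR_RGB2GRAY)
for d in regions_of("wrist","stand_top"):
    m=d["pixels"]&(g>100)
    if d["bbox"][0]<280: print("bar",rect(f,m,.09),m.sum())
g2=g.astype(float)
# held block: front top edge + sides
zt=p[2]+.0204
for d in regions_of("wrist","block_center"):
    if d["bbox"][1]>110: print("blk",d["p"],d["bbox"])
print("col253",[(r,int(g[r,255])) for r in range(132,156,2)]); print("row165",[(c,int(g[165,c])) for c in list(range(184,198,2))+list(range(310,324,2))])
y=s["ee_rot"][2]; a=np.array([np.cos(y+np.pi/2),np.sin(y+np.pi/2)]); b=np.array([np.cos(y),np.sin(y)])
for uv in [(190,146.5),(317,146.5),(253,146.5)]:
    w=ray(f,uv,zt)[:2]-p[:2]; print("fwd,side mm",w@a*1000,w@b*1000)
```

```text
[ 0.44654153 -0.2510954   0.24971487] [-3.14036634e+00  1.72133798e-03 -1.22326439e+00]
bar ((538.0732421875, -214.852783203125), (90.80152893066406, 36.14427185058594), 20.789165496826172) 4518
blk 0.93 [185.6, 132.2, 320.0, 335.0]
col253 [(132, 117), (134, 117), (136, 92), (138, 74), (140, 77), (142, 77), (144, 85), (146, 160), (148, 204), (150, 213), (152, 207), (154, 211)]
row165 [(184, 110), (186, 104), (188, 174), (190, 209), (192, 207), (194, 208), (196, 207), (310, 207), (312, 207), (314, 207), (316, 210), (318, 164), (320, 54), (322, 54)]
fwd,side mm 53.399147217578964 -25.939661434517127
fwd,side mm 53.42733310765113 25.369077788225425
fwd,side mm 53.41313230543412 -0.4816317633066953
```

Run:
```python
from h import *
from scipy.optimize import least_squares
from scipy.spatial.transform import Rotation as Ro
f=grab_frame("wrist"); s=telemetry.get_state(); p=np.array(s["eef_pos"]); y=s["ee_rot"][2]
g=cv2.cvtColor(np.asarray(f["pixels"]),cv2.COLOR_RGB2GRAY).astype(int)
L=[];Rr=[];F=[]
for r in range(156,228,6):
    dl=np.diff(g[r,178:200]); dr=np.diff(g[r,306:328]); L.append((178.5+dl.argmax(),r)); Rr.append((306.5+dr.argmin(),r))
for c in range(200,310,8): F.append((c,138.5+np.diff(g[138:156,c]).argmax()))
print(L[::3],Rr[::3],F[::4])
a=np.array([np.cos(y+np.pi/2),np.sin(y+np.pi/2),0]); b=np.array([np.cos(y),np.sin(y),0]); z=np.array([0,0,1.])
R=np.array(f["R"]);t=np.array(f["t"])
def proj(X): c=R@X+t; return np.array([f["fx"]*c[0]/c[2]+f["cx"],f["fy"]*c[1]/c[2]+f["cy"]])
def line(A,B,P):
    A,B=proj(A),proj(B); d=(B-A)/np.linalg.norm(B-A); P=np.array(P)-A; return P[:,0]*d[1]-P[:,1]*d[0]
def res(x):
    fw,sd,h,th,yw=x; fa=(a*np.cos(yw)+b*np.sin(yw)); sb=b*np.cos(yw)-a*np.sin(yw); fa=fa*np.cos(th)-z*np.sin(th)
    C=p+h*z+fw*a+sd*b   # centre of front top edge
    l,r=C-.0275*sb,C+.0275*sb
    return np.r_[line(l,l-.06*fa,L),line(r,r-.06*fa,Rr),line(l,r,F)]
o=least_squares(res,[.054,0,.02,0,0],loss="soft_l1"); sd=np.sqrt(np.diag(np.linalg.inv(o.jac.T@o.jac)))
print("fwd side h mm",o.x[:3]*1e3,"pitchdown,yaw deg",np.degrees(o.x[3:]),"cost",o.cost,sd[:3]*1e3,np.degrees(sd[3:]))
f=grab_frame("side"); u,v=[int(f[k]) for k in("cx","cy")]; R=np.array(f["R"]);t=np.array(f["t"]); q=proj(p).astype(int); print(q)
c=np.asarray(f["pixels"])[q[1]-60:q[1]+60,q[0]-80:q[0]+80]
save({"pixels":cv2.resize(c,None,fx=5,fy=5,interpolation=cv2.INTER_CUBIC)},"d.png")
```

```text
[(np.float64(186.5), 156), (np.float64(187.5), 174), (np.float64(188.5), 192), (np.float64(191.5), 210)] [(np.float64(318.5), 156), (np.float64(317.5), 174), (np.float64(316.5), 192), (np.float64(315.5), 210)] [(200, np.float64(145.5)), (232, np.float64(145.5)), (264, np.float64(145.5)), (296, np.float64(145.5))]
fwd side h mm [53.71422294 -0.6219728  18.73352228] pitchdown,yaw deg [-7.60464687 -0.13398876] cost 6.836090027587294 [0.22454849 0.167577   1.22390288] [3.21630657 0.39906441]
[265 181]
```

View pics/d.png

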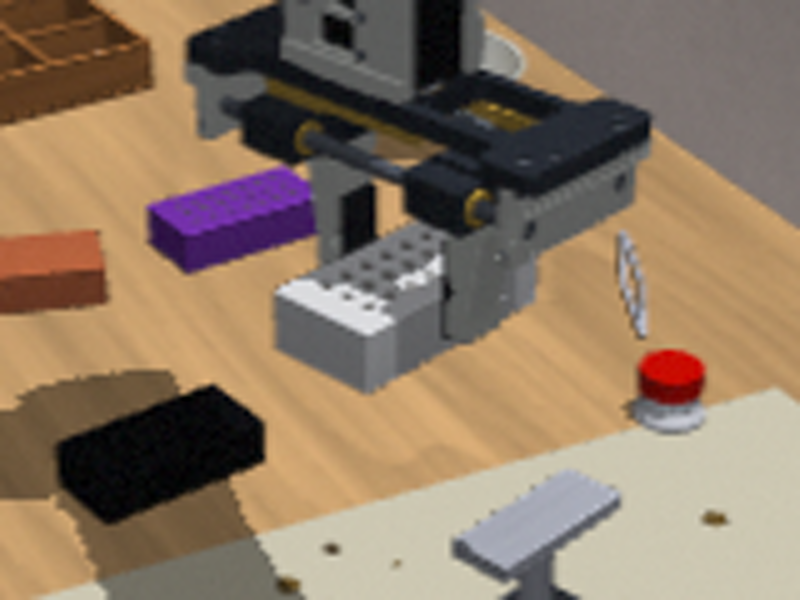

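Run:
```python
from h import *
from scipy.optimize import least_squares
f=grab_frame("side"); s=telemetry.get_state(); p=np.array(s["eef_pos"]); y=s["ee_rot"][2]
a=np.array([np.cos(y+np.pi/2),np.sin(y+np.pi/2),0]); b=np.array([np.cos(y),np.sin(y),0]); z=np.array([0,0,1.]);R=np.array(f["R"]);t=np.array(f["t"])
def proj(X): c=R@X+t; return (np.array([f["fx"]*c[0]/c[2]+f["cx"],f["fy"]*c[1]/c[2]+f["cy"]])-[185,121])*5+2
def pts(th,fw=-.0013,h=.0054,sd=0):
    A=a*np.cos(th)-z*np.sin(th); Z=z*np.cos(th)+a*np.sin(th); C=p+fw*a+h*z+sd*b
    return np.array([proj(C+i*.055*A+j*.0275*b+k*.015*Z) for i,j,k in [(-1,-1,1),(-1,1,1),(-1,1,-1),(-1,-1,-1),(1,1,-1)]])
obs=np.array([(277,293),(367,335),(370,392),(277,350),(535,300)],float)
for d in(0,5,-5): print(d,pts(np.radians(d)).round().tolist())
off=lambda x:(pts(x[0],x[1],x[2],x[3])-obs).ravel()
o=least_squares(off,[0,0,.005,0],x_scale=[.1,.01,.01,.01]);print(np.degrees(o.x[0]),o.x[1:]*1e3,o.fun.round(1))
# bar slope check
C=np.array([.538,-.2145,.09]);u=np.array([np.cos(np.radians(20.8)),np.sin(np.radians(20.8)),0]);v=np.array([-u[1],u[0],0])
print([proj(C+i*.045*u+j*.018*v).round() for i,j in[(-1,-1),(1,-1),(-1,1),(1,1)]])
```

```text
0 [[267.0, 287.0], [363.0, 332.0], [363.0, 395.0], [269.0, 349.0], [534.0, 300.0]]
5 [[270.0, 276.0], [366.0, 321.0], [361.0, 386.0], [267.0, 340.0], [532.0, 311.0]]
-5 [[266.0, 298.0], [361.0, 344.0], [366.0, 404.0], [272.0, 357.0], [536.0, 290.0]]
-1.030510738100676 [ 25.43409714 -14.51638955 -21.91701101] [-0.7 -1.9  1.3 -0.5 -0.9  2.7  1.5  0.1 -1.3 -0.5]
[array([503., 567.]), array([617., 489.]), array([446., 538.]), array([561., 463.])]
```

The side view shows the block level in the jaws (fitted pitch about −1°). Next I move over the bar, then step down with an eye on the force.

```bash
python3 -m inch '0 2 0.8 0 0 0 0.4;0 4.5 1.8 0 0 0 0.8;0 7 2.7 0 0 0 0.8;0 8.7 3.4 -1 0 0 0.8;0 9.3 3.6 -3 0 0 0.8;0 9.3 3.6 -6 0 0 0.8;0 9.3 3.6 -9 0 0 0.8;0 9.3 3.6 -11.5 0 0 0.8;0 9.3 3.6 -13 0 0 0.8;0 9.3 3.6 -13.8 0 0 0.8;0 9.3 3.6 -13.8 0 0 0.8;0 9.3 3.6 -13.8 0 0 0.8'
python3 - <<'E'
from h import *
f=grab_frame("wrist"); save(f,"e.png")
s=telemetry.get_state();print(s["eef_pos"],np.degrees(s["ee_rot"]),s["t"],s["width"],s["force"])
g=cv2.resize(np.asarray(grab_frame("side")["pixels"])[150:290,200:390],None,fx=4,fy=4,interpolation=cv2.INTER_CUBIC); save({"pixels":g},"e2.png")
E
```

```text
t: 9.1
eef_pos: [0.5401, -0.2156, 0.1128]
ee_rot: [-3.139, 0.001, -1.209]
force: [-0.8, 0.1, -1.9]
width: 0.0549
[ 0.54004169 -0.21558021  0.1128943 ] [-1.79834956e+02  3.64254790e-02 -6.92924756e+01] 9.15 0.05486619211714824 [-7.61365745e-01  2.05582590e-03 -2.12912573e+00]
```

View pics/e2.png

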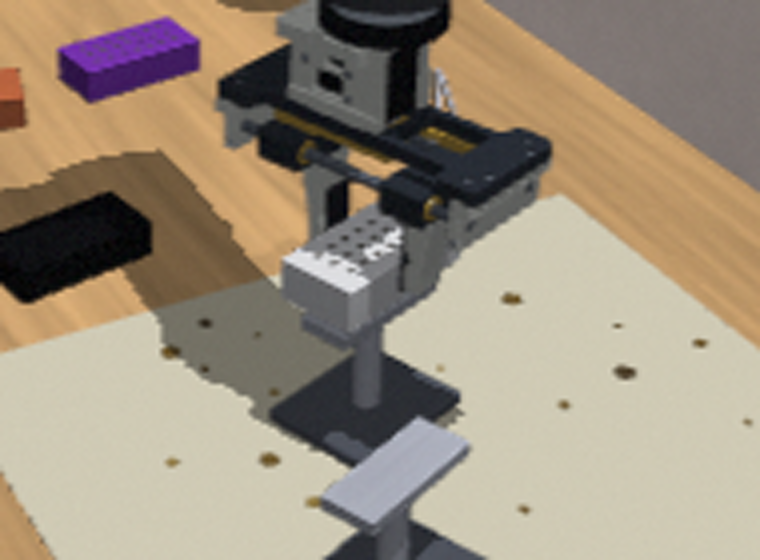

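The block hovers over the bar of the left stand (block at about (345,260) in the crop), parallel to it, with a gap of roughly a centimetre.

```bash
python3 -m inch '0 0 0 -0.4 0 0 0;0 0 0 -0.7 0 0 0;0 0 0 -0.9 0 0 0;0 0 0 -1 0 0 0;0 0 0 -1 0 0 0'; python3 -m inch '0 0 0 -0.1 0 0 0;0 0 0 -0.1 0 0 0'; python3 -m inch '0 0 0 -0.1 0 0 0;0 0 0 -0.1 0 0 0'
```

```text
t: 9.82
eef_pos: [0.5399, -0.2156, 0.1027]
ee_rot: [-3.139, 0.001, -1.209]
force: [0.2, -0.0, -2.0]
width: 0.0548
t: 10.07
eef_pos: [0.5399, -0.2156, 0.1017]
ee_rot: [-3.139, 0.001, -1.209]
force: [0.0, -1.4, -0.8]
width: 0.055
t: 10.32
eef_pos: [0.5398, -0.2155, 0.1006]
ee_rot: [-3.139, 0.001, -1.209]
force: [-0.0, -0.2, -1.8]
width: 0.0548
```

```bash
python3 -m inch '0 0 0 -0.1 0 0 0;0 0 0 -0.1 0 0 0'; python3 -m inch '0 0 0 -0.05 0 0 0;0 0 0 -0.05 0 0 0'
```

```text
t: 10.58
eef_pos: [0.5399, -0.2156, 0.0996]
ee_rot: [-3.139, 0.001, -1.209]
force: [0.6, -0.9, -1.1]
width: 0.0549
t: 10.82
eef_pos: [0.5399, -0.2156, 0.0996]
ee_rot: [-3.139, 0.001, -1.209]
force: [-2.2, 1.9, 4.3]
width: 0.0547
```

The vertical force swung from −2 to +4 N, so the block rests on the bar. I let go gently and rise.

```bash
python3 -m inch '0.63 0 0 0 0 0 0;0.66 0 0 0 0 0 0;0.7 0 0 0 0 0 0;0.75 0 0 0 0 0 0;0.8 0 0 0 0 0 0;0.9 0 0 0 0 0 0;1 0 0 0 0 0 0;1 0 0 0 0 0 0;1 0 0 0 0 0 0'; python3 -m inch '1 0 0 1 0 0 0;1 0 0 3 0 0 0;1 0 0 6 0 0 0;1 0 0 9 0 0 0;1 -2 -0.7 12 0 0 0;1 -4 -1.4 14 0 0 0;1 -6 -2.2 15 0 0 0;1 -8 -2.9 15 0 0 0;1 -8 -2.9 15 0 0 0'
python3 - <<'E'
from h import *
f=grab_frame("wrist"); im=np.asarray(f["pixels"])
s=telemetry.get_state();print(s["eef_pos"],s["t"],s["width"],s["force"])
for d in regions_of("wrist","block_center"):print(round(d["p"],2),d["bbox"],im[d["pixels"]].mean(0).round(),rect(f,d["pixels"],.12))
for d in pinpoint("wrist","block_center"):print(round(d["p"],2),ray(f,d["location"],.105).round(4))
g=np.asarray(grab_frame("side")["pixels"])
save({"pixels":np.hstack([im[:300,100:420],cv2.resize(g[180:290,250:360],(300,300),interpolation=cv2.INTER_CUBIC)])},"f.png")
E
```

```text
t: 11.95
eef_pos: [0.5399, -0.2155, 0.0996]
ee_rot: [-3.139, 0.001, -1.209]
force: [0.5, -0.1, -0.4]
width: 0.0878
t: 13.08
eef_pos: [0.458, -0.2449, 0.2492]
ee_rot: [-3.139, 0.001, -1.21]
force: [-0.0, 0.1, -0.1]
width: 0.0875
[ 0.45882114 -0.24480437  0.24906223] 13.125 0.08761168305397692 [ 0.09054135 -0.29772087 -0.90531693]
0.9 [ 0.5405 -0.214   0.105 ]
```

View pics/f.png

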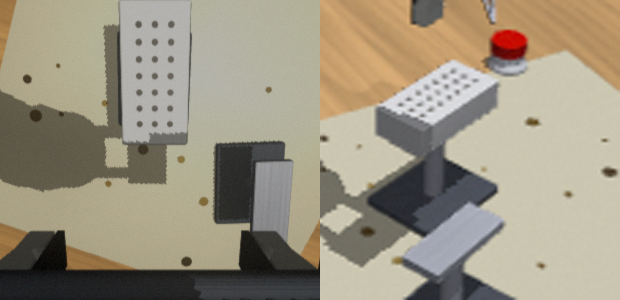

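The block sits level on the left stand's bar, dotted face up and long side along the bar. It reads (540.5, −214) mm against (538, −215) for the bar. The gripper is clear, so I hand in.

```bash
python3 -c "
from station import arm; print(arm.job_done())"
```

```text
the job is handed in; nothing more can be done
None
```

The white soldering block is on the bar of the left-hand stand, lying level with its dotted face up and its long side along the bar. I lowered it until the wrist force showed contact (about 4 N), opened the jaws and moved clear. The job was handed in at about 13 s.

- **Position:** in the last wrist picture the block's centre read about 2.6 mm from the bar's measured centre, which is near the cameras' 2 mm calibration error.
- **Alignment:** before release the jaws were turned to match the bar to within about 0.1°. Afterwards I judged level and alignment only by eye in the last picture.
- **Other blocks:** I did not touch the charcoal block or the firebrick, but I did not measure them again at the end.
- **Checks that failed or disagreed:**
  - The final outline check with the trained network found no block, so the last position rests on a single network point and the pictures.
  - While the block was held, one wrist-camera fit suggested a tilt of −7.6° ± 3.2°. The side camera gave about −1°, and the last picture shows the block level.

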